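# Seat the sample carousel in the sampler's drive hub and hold it down

### The job

Lift the round sample carousel off its parking stand by its grip bar and put its keyed shaft into the drive hub of the white sampler. Without forcing it, press it lightly and turn it until the key slips into the hub's keyway, then keep pushing against the hub's ejector spring until the carousel is fully home, its shoulder down on the hub. Finish like that, still gripping the carousel and pressing it home so that the hub's clamp can be tightened, and leave everything else on the bench where it is.

Things in the scene. Friction and masses are not known exactly. Their poses are not given: they have to be found in the camera images.
- carousel: Empty sample carousel, about 0.24 kg: grey disc, diameter 130 mm, with a ring of 12 tube holes, black upright grip bar on top, steel shaft below. Origin on the axis at the shaft's lower tip, z up the axis. Above the origin: shaft 0-42 mm (diameter 18, tip chamfered 3), flat shoulder of a 44 mm boss at 42, disc 52-57, washer to 59.5. Starts upright in the stand, its x within 0.5 rad of world x.
- grip (a point): Where to grip the carousel: on its axis, 80 mm above the shaft tip, axes as the carousel's. The grip bar is 40 mm long along y, 14 mm thick across x, and spans 59.5 to 95.5 mm above the tip (its foot, up to 65 mm, is 48 mm long). Close the fingers across x; with the TCP here the fingertips stand just above the washer, which they may press on.
- key_foot (a point): Lower end of the key on the carousel's shaft, 14 mm above the shaft tip. The key is 6 mm wide, on the -x side of the shaft, reaches 14 mm from the axis and runs up to the shoulder. The grip bar lies crosswise to the key; a short dark line on the disc top, in front of one flat side of the bar, marks the key's side.
- stand: Parking stand fixed to the bench: round grey foot (diameter 100 mm) with an aluminium tube (outside 46 mm, bore 33 mm) whose rim is 55 mm above the bench; origin at the centre of its underside. The carousel's shaft hangs loosely in the tube; lift it straight up at least 45 mm to clear it.
- sampler: White sampler fixed to the bench: flat housing 230 x 190 mm, 36 mm high, upright steel drive hub (diameter 50 mm) on top. Origin on the hub's axis at bench level, z up, front panel with display and keys towards -x. The hub turns about its axis only stiffly (0.4 N m), so it stays put while a shaft is turned on it under light pressure.
- probe_arm (a point): Top of the sampler's parked probe arm, 157 mm above the bench, 112 mm behind the hub's axis (+x of the sampler); arm and column stand between 90 and 135 mm behind the axis. Fixed.
- hub_mouth (a point): Centre of the hub's flat upper face, 82 mm above the bench; axes as the sampler's. Bore 21 mm wide with one keyway, 9 mm wide, out to 16 mm from the axis, cut from the face to the full depth. Keyway direction is not measured: towards the sampler's front (-x) give or take 0.6 rad; visible from above. With the key off the keyway, the carousel stops with its tip 14 mm below the face.
- ejector_top (a point): Top of the spring ejector in the hub's bore at rest, on the axis, 28 mm below the face. Once the key is in the keyway the shaft tip drops freely to here; it must then be pushed 14 mm further against the spring (6 N, rising to 11 N) until the shoulder sits on the hub's face, tip 42 mm below the face. If let go, the spring lifts the carousel again.
- marker: Marker pen, 135 mm long, 16 mm thick, lying on the bench between the stand and the sampler, a bystander; origin at the centre of its underside.
- white_cup: Sample cup with a white lid, diameter 46 mm, 57 mm high, a bystander; origin at the centre of its underside.
- yellow_cup: Sample cup with a yellow lid, diameter 46 mm, 57 mm high, a bystander; origin at the centre of its underside.
- beaker: Small beaker, diameter 55 mm, 68 mm high, a bystander; origin at the centre of its underside.
- small_bottle: Reagent bottle with a white cap, diameter 28 mm, 57 mm high, a bystander; origin at the centre of its underside.
- black_cap_bottle: Reagent bottle with a black cap, diameter 28 mm, 57 mm high, a bystander; origin at the centre of its underside.
Things that resemble listed ones, but are neither listed nor needed, are in the scene too. Leave any orange look-alike of the carousel alone.

How it is judged:
On the way, in this order (a step that is already met when the one before it is completed fails the run):
1. the carousel is lifted clear of its stand, held by the fingers (z of carousel in the frame of stand above 0.06 m and contact force between the fingers and carousel above 1 N), for 0.1 s.
2. the key has slipped into the hub's keyway (z of carousel in the frame of hub_mouth below -0.022 m and horizontal distance between carousel and hub_mouth below 0.005 m), for 0.1 s.
At the end, for the whole second after the job is handed in: The carousel is home in the hub: shaft tip at least 40 mm below the hub's face (42 mm when hard down), within 4 mm of the hub's axis, upright within 0.06 rad, gripped by its bar (over 2 N, TCP within 25 mm of the grip point) and pressed on the sampler with over 5 N (z of carousel in the frame of hub_mouth below -0.04 m and horizontal distance between carousel and hub_mouth below 0.004 m and angle between carousel's own z axis and vertical below 0.06 rad and distance between the grasp point and grip below 0.025 m and contact force between the fingers and carousel above 2 N and contact force between carousel and sampler above 5 N); the arm keeps its last pose, push and grip.
It fails at once if a bystander is pushed away or knocked over (distance of any of marker, white_cup, yellow_cup, beaker, small_bottle, black_cap_bottle from where it was at the start of the episode above 0.03 m).
It fails at once if the carousel is rammed or wrenched in the hub (over 80 N) (contact force between carousel and sampler above 80 N).
It also fails if it takes over 58 s, if anything falls off the work surface, if the arm or the gripper's body presses on something with over 40 N, if the wrist force passes 120 N, or if a joint passes its speed limit or range.

### The arm

A 6-joint arm with a two-finger parallel gripper is mounted at the origin on a cart in front of the work surface, level with it; the furniture and walls round the work are solid. World frame = base frame: x ahead of the robot, y to its left, z up, the work surface at z = 0. Lengths are in m, angles in rad, forces in N, time in s.
With the tool pointing down it reaches from about 0.35 to 0.775 m from the base axis. Payload 7.3 kg.
Tool frame: the origin (TCP) lies between the finger pads, 19 mm behind the fingertips; this is the grasp point; z points along the fingers, y is the line along which they close (so a half turn about z gives the same grasp; the last joint's range is limited). The gripper opens to 92 mm and grips with 3 to 60 N. Pads are 19 mm wide; open, the fingers measure 130 mm over their backs; the gripper's body (75 mm by 190 mm) begins 47 mm behind the grasp point.
Start: joints at [1.034, 0.342, 1.524, -0, 1.275, -0.146], TCP at [0.2, 0.485, 0.246] pointing down, gripper open.
Joint ranges: [-2.53, 2.53], [-0.77, 2.02], [0.04, 2.7], [-1, 4.14], [0.28, 2.66], [-3.11, 3.11]. Speed limits (rad/s): [2.57, 2.57, 3.14, 3.14, 3.14, 3.14].

### API

Orientations are given as [roll, pitch, yaw] about the fixed x, y, z axes, in that order (R = Rz(yaw) Ry(pitch) Rx(roll)).
In Python, from cell import readout, cams, ticket gives the robot as it stands. The module is installed in compiled form; this text tells all that it offers.
- The arm moves only by the tool jog_arm, never from a script. Its argument "plan" is a list of rows, each a list of 5 numbers: the shift along the world's x, y, z each as a share of 0.08 m, from -1 to 1, then the turn about the world's z as a share of 90 degrees, from -1 to 1, then the opening, from -1 (shut) to 1 (fully open). A call has 1 to 12 rows; each row is the pose to reach, as a shift and turn from the pose commanded when the call began; what a row does not reach only later rows make up. A row lasts 1/10 s, in which the tool goes at most 50 mm and 8.59 degrees, less where a joint would pass 70% of its speed; a pose out of reach is approached as far as the arm can. A call with a number of a shift or a turn outside -1 to 1 is refused whole. A call with a gripper value outside its range is refused whole. The fingers move at their own pace and stop on an object; "squeeze" is the grip in N (left out, the last holds). Time passes only in rows, so rows that repeat a pose let the fingers close. It gives the time, the measured TCP pose, the force, the opening and the grip force at its end, in the units of the state.
- readout.observe(): the state, without advancing time (a new reading comes with each control period).
- cams.read_camera(name): name is "scene" or "side" or "wrist"; returns the picture (420x560x3 uint8, blue, green, red); there is no depth.
- cams.calibration(name): a dict with "K" (3x3 intrinsics, pixels), "world_from_camera" (4x4, takes a point from camera to world coordinates). Camera axes: x right, y down, z forward; pixel columns grow to the right and rows downward; lengths in m; the calibration is good to about 2 mm. The wrist camera is an equidistant fisheye: a pixel r from the principal point sees the ray r / f radians off the axis. A picture is of the moment at which its call begins: read the wrist's pose just before it. calibration takes no time and is no camera call; for the wrist camera it gives the pose at the moment of the call.
- ticket.hand_in(): hands the job in; it is judged then, once.
The state is a dict: "time": time; "qpos": joint angles; "qvel": joint speeds; "joint_efforts": joint torques, N m; "tool_pos": TCP position; "tool_rot": TCP orientation; "contact_force": force on the tool from outside, world axes, zero at the start; "torque": the same for the moment, N m; "opening": finger opening in m; "grip_force": force on a finger pad.
Only numpy, scipy, OpenCV 4.12 (cv2) and the standard library are available. Lean on these libraries where they do the work, as an engineer would, in place of code of your own. Each camera call takes 0.05 s, during which the arm holds its last target. There are 200 camera calls.

## Working session

There is one attempt and no reset: what is moved stays moved. The work goes in short steps, Python scripts to look and compute and a tool call to move; the robot and the scene stay as the last step left them, time stands still between calls to the robot, and variables do not carry over. Pictures are saved under pics/ and viewed, at most 10 in all, crops included, and the job is handed in when it is done.

Besides the shell and the picture viewer there is one more tool, called after ">>>" in YAML: its name, and indented under it one key for each argument. jog_arm: Moves the arm, as the interface text tells. Shift numbers are shares of 0.08 m and turn numbers shares of 90 degrees, none past 1 either way. Its arguments: {"type":"object","properties":{"plan":{"type":"array"},"squeeze":{"type":"number"}},"required":["plan"]}

```bash
mkdir -p pics
cat > h.py <<'E'
import numpy as np, cv2
from cell import readout, cams, ticket
def ray(name,u,v,c=None):
    c=c or cams.calibration(name);K=np.array(c["K"]);T=np.array(c["world_from_camera"])
    x=(u-K[0,2])/K[0,0];y=(v-K[1,2])/K[1,1]
    if name=="wrist":
        r=np.hypot(x,y);d=np.array([x/r*np.sin(r),y/r*np.sin(r),np.cos(r)]) if r>1e-9 else np.array([0,0,1.])
    else: d=np.array([x,y,1.])
    return T[:3,3],T[:3,:3]@d
def at(name,u,v,z,c=None):
    o,d=ray(name,u,v,c); return (o+d*(z-o[2])/d[2])[:2].round(4)
E
python3 - <<'E'
from h import *
for n in("scene","side","wrist"):
    c=cams.calibration(n);im=cams.read_camera(n);cv2.imwrite(f"pics/{n}0.png",im);print(n,np.array(c["K"]).round(1).tolist(),np.array(c["world_from_camera"]).round(3).tolist())
print(readout.observe())
a=cv2.imread("pics/scene0.png");b=cv2.imread("pics/wrist0.png")
E
```

```text
scene [[468.6, 0.0, 280.0], [0.0, 468.6, 214.9], [0.0, 0.0, 1.0]] [[-0.798, -0.285, 0.532, -0.094], [-0.603, 0.403, -0.688, 0.974], [-0.018, -0.87, -0.493, 0.743], [0.0, 0.0, 0.0, 1.0]]
side [[472.8, 0.0, 278.9], [0.0, 472.8, 222.2], [0.0, 0.0, 1.0]] [[0.965, -0.139, 0.221, 0.298], [-0.26, -0.576, 0.775, -0.754], [0.019, -0.805, -0.593, 0.757], [0.0, 0.0, 0.0, 1.0]]
wrist [[325.2, 0.0, 282.6], [0.0, 325.2, 207.8], [0.0, 0.0, 1.0]] [[0.382, 0.882, 0.278, 0.124], [0.924, -0.363, -0.117, 0.516], [-0.002, 0.302, -0.953, 0.385], [0.0, 0.0, 0.0, 1.0]]
{'time': 0.15, 'qpos': array([ 1.03398567e+00,  3.42509809e-01,  1.52476725e+00,  4.00944443e-05,
        1.27539918e+00, -1.46027244e-01]), 'qvel': array([ 1.50974772e-03, -1.44281651e-03, -1.80190584e-03, -1.00231421e-05,
        2.65101849e-03, -3.38385953e-04]), 'joint_efforts': array([ 1.43455989e-03, -4.31470227e+01, -2.44350332e+01,  7.19531695e-02,
        5.37502533e-02, -4.06680692e-05]), 'tool_pos': array([0.19982183, 0.48519404, 0.24504264]), 'tool_rot': array([-3.14052618e+00, -1.95608189e-04,  2.75079745e+00]), 'contact_force': array([ 0.66257161,  0.2594006 , -0.1799468 ]), 'torque': array([ 0.01666777,  0.03332787, -0.02745297]), 'grip_force': 0.0, 'opening': 0.09154615611899458}
```

View pics/scene0.png

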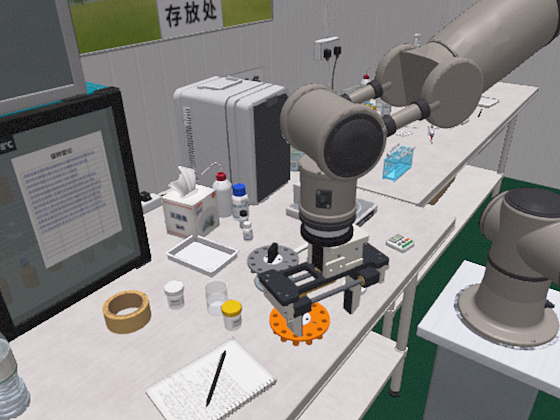

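View pics/wrist0.png

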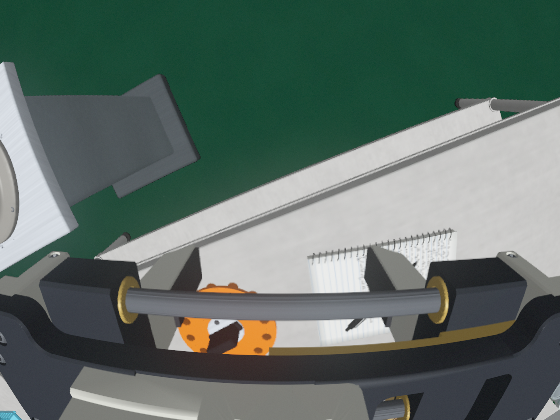

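The scene view shows the grey carousel at about (273,260), with its black bar at (272,252). The orange look-alike is at (300,320), partly under the gripper, and the sampler is behind the arm at (330,210). The wrist view shows only the orange one at (228,325). Next I check the side view and a close crop.

Run:
```python
import cv2
a=cv2.imread("pics/scene0.png")[225:305,220:330];cv2.imwrite("pics/c1.png",cv2.resize(a,None,fx=7,fy=7,interpolation=cv2.INTER_CUBIC))
```

```text
(no output)
```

View pics/side0.png

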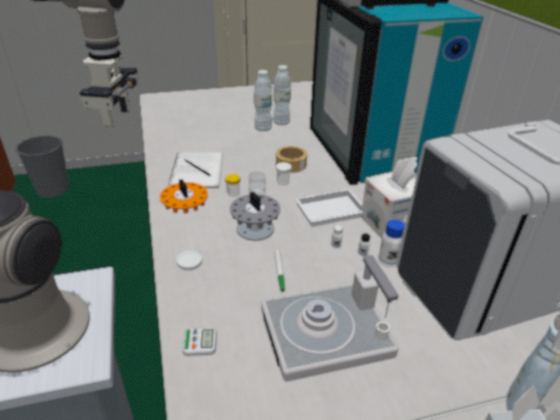

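View pics/c1.png

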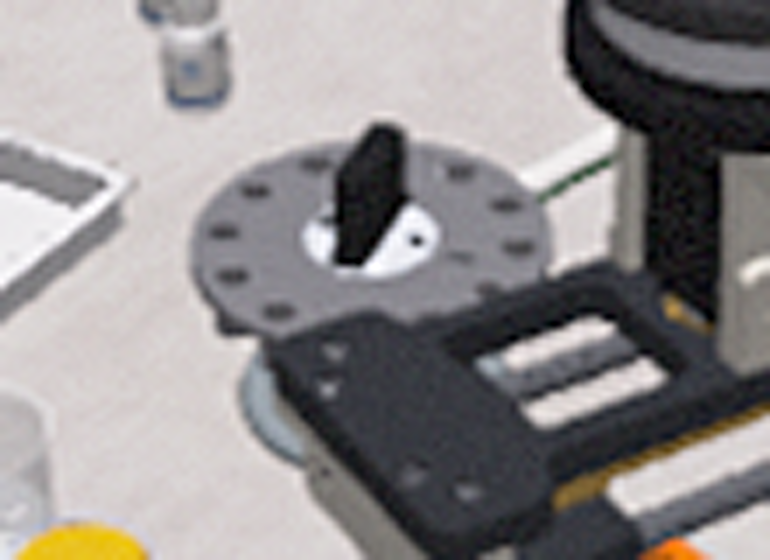

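The side view shows the grey carousel on its stand at (255,209), the sampler hub at about (319,312), the probe arm behind it at (378,275), the marker at (280,270) and the orange look-alike at (183,196). The crop confirms the choice: grey disc, black bar, dark key line at crop (460,257), disc centre about (371,240).

Run:
```python
from h import *
s=lambda u,v:(220+u/7,225+v/7)
print("disc scene",at("scene",*s(371,240),.070),"mark",at("scene",*s(460,257),.07),"bartop ends",at("scene",*s(385,128),.1085),"foot",at("scene",*s(372,235),.0725))
print("disc side",at("side",255.3,209,.07))
print("hub",at("side",319,311,.082),"beaker/cups",at("side",258,185,.05),at("side",337,236,.03))
for p in [(272.5,285),(262,305),(265,290),(276,371),(394,348),(373,284)]: print(p,at("side",*p,.036))
a=cv2.imread("pics/side0.png")
c1=cv2.resize(a[185:245,225:285],(400,400),interpolation=cv2.INTER_CUBIC)
c2=cv2.resize(a[285:345,285:345],(400,400),interpolation=cv2.INTER_CUBIC)
cv2.imwrite("pics/c2.png",np.hstack([c1,c2]))
```

```text
disc scene [0.5104 0.2236] mark [0.4784 0.2135] bartop ends [0.5141 0.2092] foot [0.5098 0.2238]
disc side [0.5109 0.2136]
hub [ 0.55   -0.1674] beaker/cups [0.5508 0.3558] [0.6959 0.1065]
(272.5, 285) [ 0.4935 -0.0305]
(262, 305) [ 0.4575 -0.0828]
(265, 290) [ 0.474  -0.0415]
(276, 371) [ 0.4443 -0.2466]
(394, 348) [ 0.675 -0.252]
(373, 284) [ 0.7087 -0.0807]
```

View pics/c2.png

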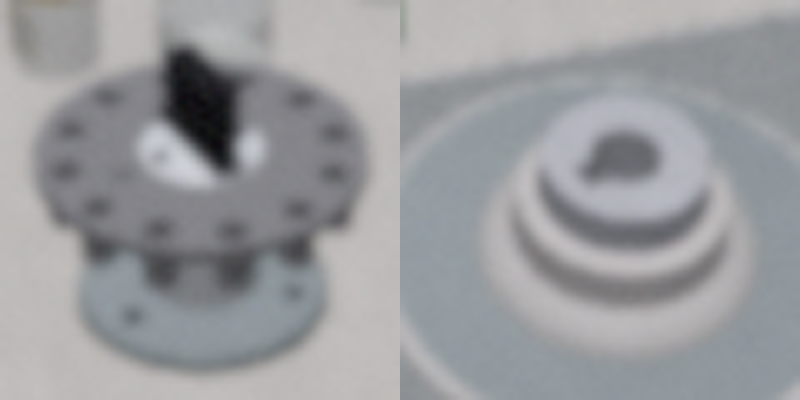

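The left crop shows the disc centre at about (200,157), washer about (200,153), and a faint key line at (122,175). The right crop shows the hub face centre at (225,157) and the keyway notch pointing down-left to about (187,178).

Run:
```python
from h import *
k=60/400
L=lambda u,v:(225-.5+.075+u*k,185-.5+.075+v*k)
R=lambda u,v:(285-.5+.075+u*k,285-.5+.075+v*k)
d=at("side",*L(200,157),.07);m=at("side",*L(122,175),.07)
print("disc",d,"mark",m,"ang",np.arctan2(*(m-d)[::-1]))
# bar foot lower edge
for p in [(165,113),(232,172)]: print("bar edge",at("side",*L(*p),.0725))
s=lambda u,v:(220+u/7,225+v/7)
ds=at("scene",*s(371,239),.07);ms=at("scene",*s(460,257),.07);print("scene ang",ds,ms,np.arctan2(*(ms-ds)[::-1]))
h=at("side",*R(225,157),.082);w=at("side",*R(188,178),.082);b=at("side",*R(228,154),.082)
print("hub",h,"notch",w,"ang",np.arctan2(*(w-h)[::-1]),"bore",b)
print("house edge yaw",[at("side",*p,.036) for p in [(265,292),(276,366),(394,343)]])
```

```text
disc [0.5099 0.2178] mark [0.4786 0.213 ] ang -2.9894235172344508
bar edge [0.5026 0.2468]
bar edge [0.5188 0.2017]
scene ang [0.5108 0.2231] [0.4784 0.2135] -2.8535372065391678
hub [ 0.5512 -0.16  ] notch [ 0.5382 -0.1652] ang -2.7610862764774278 bore [ 0.5524 -0.1591]
house edge yaw [array([ 0.4725, -0.0474]), array([ 0.447 , -0.2362]), array([ 0.6804, -0.241 ])]
```

>>> jog_arm:
  plan:
    - [0.5,-0.4,0,-0.07,1]
    - [0.97,-0.83,0,-0.143,1]
    - [0.97,-0.83,0,-0.143,1]
  squeeze: 25

```text
time: 0.45
tool_pos: [0.2808, 0.4161, 0.2452]
tool_rot: [-3.141, 0.002, 2.519]
contact_force: [-0.4, -0.3, 0.4]
opening: 0.0917
grip_force: 0.0
```

>>> jog_arm:
  plan:
    - [0.5,-0.4,0,-0.07,1]
    - [0.97,-0.83,0,-0.143,1]
    - [0.97,-0.83,0,-0.143,1]

```text
time: 0.75
tool_pos: [0.3583, 0.3499, 0.2453]
tool_rot: [3.142, 0.002, 2.295]
contact_force: [-0.5, 0.6, 0.1]
opening: 0.0916
grip_force: 0.0
```

>>> jog_arm:
  plan:
    - [0.5,-0.4,0,-0.07,1]
    - [0.97,-0.83,0,-0.143,1]
    - [0.97,-0.83,0,-0.143,1]

```text
time: 1.05
tool_pos: [0.4357, 0.2838, 0.2452]
tool_rot: [3.141, 0.001, 2.071]
contact_force: [-1.1, -0.2, 0.0]
opening: 0.0922
grip_force: 0.0
```

>>> jog_arm:
  plan:
    - [0.5,-0.4,-0.3,-0.07,1]
    - [0.97,-0.83,-0.6,-0.144,1]
    - [0.97,-0.83,-0.6,-0.144,1]
    - [0.97,-0.83,-0.6,-0.144,1]

```text
time: 1.45
tool_pos: [0.5101, 0.2197, 0.1961]
tool_rot: [-3.139, -0.001, 1.851]
contact_force: [-0.6, 0.4, 0.3]
opening: 0.092
grip_force: 0.0
```

Run:
```python
from h import *
import pickle
c=cams.calibration("wrist");im=cams.read_camera("wrist");cv2.imwrite("pics/w1.png",im);pickle.dump(c,open("w1.pkl","wb"))
o=readout.observe();print({k:o[k] for k in("time","tool_pos","tool_rot","qpos","contact_force","torque")})
cv2.imwrite("pics/w1v.png",im[200:420])
```

```text
{'time': 1.5, 'tool_pos': array([0.50957571, 0.22068498, 0.19714465]), 'tool_rot': array([-3.13995762e+00, -8.17224811e-04,  1.85243210e+00]), 'qpos': array([ 2.70238020e-01,  4.39767506e-01,  1.51259820e+00,  8.59849040e-04,
        1.19087132e+00, -1.17179539e-02]), 'contact_force': array([-0.72519191,  0.45971108, -0.01201105]), 'torque': array([-0.13059214,  0.03710282,  0.01460787])}
```

View pics/w1.png

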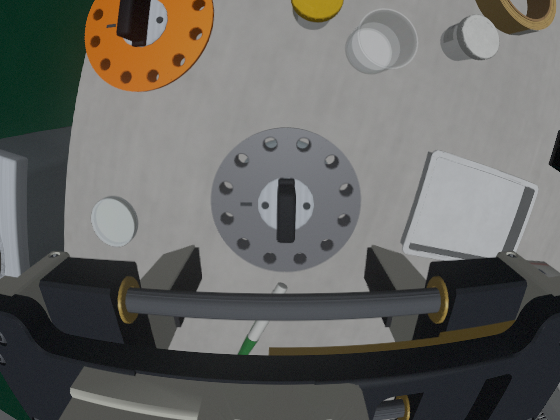

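The wrist view shows the grey disc centre at about (286,200), the key line at (240–252,204), and the bar running almost vertically in the picture, (288,182) to (286,240). The marker's tip is at (282,288), clear of the disc.

Run:
```python
from h import *
import pickle
c=pickle.load(open("w1.pkl","rb"))
P=lambda u,v,z:at("wrist",u,v,z,c)
e=[P(u,v,.068) for u,v in [(211,199),(361,199),(286,127),(286,272)]]
print("edges",e,"mid",(e[0]+e[1])/2,(e[2]+e[3])/2)
w=[P(258,204,.0725),P(314,204,.0725)];w0=(w[0]+w[1])/2;print("washer",w,w0)
h=[P(265.5,205.5,.0725),P(306.5,205.5,.0725)];v=h[1]-h[0];print("screws",(h[0]+h[1])/2,np.arctan2(v[1],v[0]))
m=[P(240,204,.07),P(252,204,.07)];v=m[1]-m[0];print("mark",m,np.arctan2(v[1],v[0]))
b=[P(288,180,.1085),P(287,211,.1085)];v=b[0]-b[1];print("bartop",b,np.arctan2(v[1],v[0]))
holes=np.array([(270,144),(304,144),(332,160),(346,188),(344,219),(326,244),(300,258),(269,258),(243,244),(227,219),(226,188),(242,160)])
print("holes",np.mean([P(*q,.07) for q in holes],0))
```

```text
edges [array([0.4483, 0.2067]), array([0.574, 0.243]), array([0.494 , 0.2836]), array([0.5309, 0.1567])] mid [0.51115 0.22485] [0.51245 0.22015]
washer [array([0.4891, 0.2151]), array([0.5347, 0.2283])] [0.5119 0.2217]
screws [0.5123  0.22045] 0.2826440234589299
mark [array([0.4741, 0.21  ]), array([0.4841, 0.2129])] 0.2822574219814936
bartop [array([0.505 , 0.2498]), array([0.5108, 0.2272])] 1.8220119152869618
holes [0.51186667 0.22111667]
```

>>> jog_arm:
  plan:
    - [0.02,0.02,-0.4,0,1]
    - [0.02,0.02,-0.8,0,1]
    - [0.02,0.02,-1,0,1]
    - [0.02,0.02,-1,0,1]

```text
time: 1.9
tool_pos: [0.5095, 0.2231, 0.1163]
tool_rot: [-3.138, -0.001, 1.854]
contact_force: [-1.2, -0.0, 0.4]
opening: 0.0918
grip_force: 0.0
```

>>> jog_arm:
  plan:
    - [0,0,-0.1,0,1]
    - [0,0,-0.2,0,1]
    - [0,0,-0.3,0,1]
    - [0,0,-0.3,0,1]
    - [0,0,-0.3,0,-1]
    - [0,0,-0.3,0,-1]
    - [0,0,-0.3,0,-1]
    - [0,0,-0.3,0,-1]
    - [0,0,-0.3,0,-1]
    - [0,0,-0.3,0,-1]

```text
time: 2.9
tool_pos: [0.512, 0.2214, 0.0936]
tool_rot: [3.141, 0.0, 1.851]
contact_force: [-0.2, 0.8, -0.4]
opening: 0.0486
grip_force: 0.0
```

>>> jog_arm:
  plan:
    - [0,0,0,0,-1]
    - [0,0,0,0,-1]
    - [0,0,0,0,-1]
    - [0,0,0,0,-1]
    - [0,0,0,0,-1]
    - [0,0,0,0,-1]
    - [0,0,0,0,-1]
    - [0,0,0,0,-1]
    - [0,0,0,0,-1]
    - [0,0,0,0,-1]

```text
time: 3.9
tool_pos: [0.5119, 0.2214, 0.0935]
tool_rot: [-3.142, 0.0, 1.851]
contact_force: [-0.1, -0.5, 0.3]
opening: 0.0132
grip_force: 25.0
```

>>> jog_arm:
  plan:
    - [0,0,0.15,0,-1]
    - [0,0,0.3,0,-1]
    - [0,0,0.5,0,-1]
    - [0,0,0.7,0,-1]
    - [0,0,0.9,0,-1]
    - [0,0,1,0,-1]
    - [0,0,1,0,-1]

```text
time: 4.6
tool_pos: [0.5127, 0.2217, 0.1753]
tool_rot: [3.138, 0.0, 1.851]
contact_force: [-0.3, 1.1, -2.3]
opening: 0.0138
grip_force: 25.0
```

>>> jog_arm:
  plan:
    - [0,0,0.2,0,-1]
    - [0,0,0.4,0,-1]
    - [0,0,0.5,0,-1]
    - [0,0,0.5,0,-1]

```text
time: 5.0
tool_pos: [0.5123, 0.2215, 0.2141]
tool_rot: [3.14, 0.0, 1.851]
contact_force: [-0.6, -0.2, -2.8]
opening: 0.0139
grip_force: 25.0
```

Run:
```python
from h import *
o=readout.observe();print({k:o[k] for k in("time","tool_pos","tool_rot","qpos","contact_force","torque","grip_force","opening")})
a=cams.read_camera("scene");b=cams.read_camera("side");cv2.imwrite("pics/sc2.png",a);cv2.imwrite("pics/sd2.png",b)
A=cv2.resize(b[140:260,190:310],(400,400),interpolation=cv2.INTER_CUBIC)
B=cv2.resize(a[160:320,230:390],(400,400),interpolation=cv2.INTER_CUBIC)
cv2.imwrite("pics/c3.png",np.hstack([A,B]))
```

```text
{'time': 5.0, 'tool_pos': array([0.51229848, 0.22154078, 0.21410377]), 'tool_rot': array([3.14004079e+00, 5.47388364e-05, 1.85077358e+00]), 'qpos': array([ 2.70869290e-01,  4.27617961e-01,  1.48231867e+00, -4.30783823e-05,
        1.23010372e+00, -9.09364506e-03]), 'contact_force': array([-0.60933548, -0.23302469, -2.79340696]), 'torque': array([-0.04669506,  0.00199056,  0.03487549]), 'grip_force': 24.95122790336609, 'opening': 0.013884586645749151}
```

View pics/c3.png

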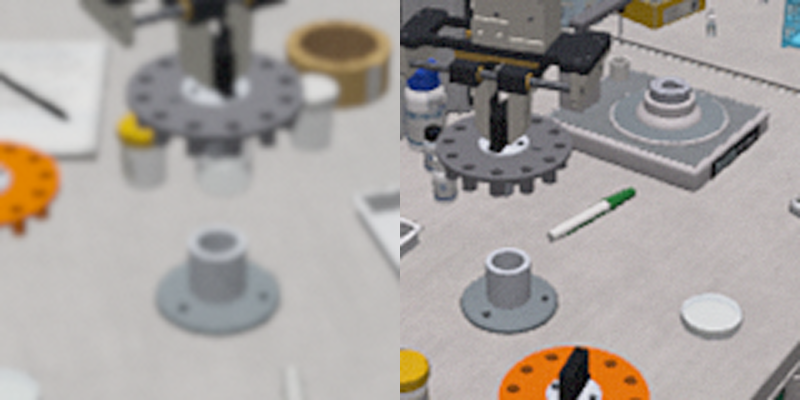

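The carousel is lifted and hanging level, and the stand is empty. I carry it past the hub so the wrist camera can see the hub beside the disc.

>>> jog_arm:
  plan:
    - [0.02,-0.3,0,0,-1]
    - [0.05,-0.65,0,0,-1]
    - [0.07,-1,0,0,-1]

```text
time: 5.4
tool_pos: [0.517, 0.1407, 0.2123]
tool_rot: [-3.14, -0.0, 1.852]
contact_force: [0.1, -0.2, -2.7]
opening: 0.014
grip_force: 25.0
```

>>> jog_arm:
  plan:
    - [0.02,-0.3,0,0,-1]
    - [0.05,-0.65,0,0,-1]
    - [0.07,-1,0,0,-1]

```text
time: 5.7
tool_pos: [0.5227, 0.0604, 0.2124]
tool_rot: [-3.14, -0.001, 1.851]
contact_force: [0.5, -0.4, -2.5]
opening: 0.0141
grip_force: 25.0
```

>>> jog_arm:
  plan:
    - [0.02,-0.3,0,0,-1]
    - [0.05,-0.65,0,0,-1]
    - [0.07,-1,0,0,-1]

```text
time: 6.0
tool_pos: [0.5283, -0.0195, 0.2124]
tool_rot: [-3.14, -0.001, 1.851]
contact_force: [0.4, 0.9, -2.2]
opening: 0.0142
grip_force: 25.0
```

>>> jog_arm:
  plan:
    - [0.02,-0.3,0,0,-1]
    - [0.05,-0.65,0,0,-1]
    - [0.07,-1,0,0,-1]

```text
time: 6.3
tool_pos: [0.5339, -0.0995, 0.2123]
tool_rot: [-3.14, -0.001, 1.851]
contact_force: [0.3, 0.5, -2.1]
opening: 0.014
grip_force: 25.0
```

>>> jog_arm:
  plan:
    - [0.02,-0.3,0,0,-1]
    - [0.05,-0.65,0,0,-1]
    - [0.07,-1,0,0,-1]

```text
time: 6.6
tool_pos: [0.5395, -0.1794, 0.2123]
tool_rot: [-3.14, -0.001, 1.851]
contact_force: [1.0, -0.4, -2.5]
opening: 0.0141
grip_force: 25.0
```

>>> jog_arm:
  plan:
    - [0,-0.3,0,0,-1]
    - [0,-0.65,0,0,-1]
    - [0,-1,0,0,-1]

```text
time: 6.9
tool_pos: [0.5394, -0.2594, 0.2121]
tool_rot: [-3.14, -0.002, 1.851]
contact_force: [0.0, -0.1, -2.4]
opening: 0.0139
grip_force: 25.0
```

>>> jog_arm:
  plan:
    - [0,-0.3,0,0,-1]
    - [0,-0.6,0,0,-1]
    - [0,-0.6,0,0,-1]
    - [0,-0.6,0,0,-1]
    - [0,-0.6,0,0,-1]

```text
time: 7.4
tool_pos: [0.5398, -0.3055, 0.2128]
tool_rot: [-3.141, -0.002, 1.851]
contact_force: [-0.2, -0.1, -2.4]
opening: 0.0136
grip_force: 25.0
```

Run:
```python
from h import *
import pickle
o=readout.observe();print({k:o[k] for k in("time","tool_pos","tool_rot","qpos","contact_force","torque")})
c=cams.calibration("wrist");im=cams.read_camera("wrist");cv2.imwrite("pics/w2.png",im);pickle.dump(c,open("w2.pkl","wb"))
K=np.array(c["K"]);T=np.array(c["world_from_camera"])
p=T[:3,:3].T@(np.array([.551,-.16,.082])-T[:3,3]);r=np.arctan2(np.hypot(*p[:2]),p[2]);q=p[:2]/np.hypot(*p[:2])*r*K[0,0]+K[:2,2];print(q)
u,v=q.astype(int);x0=max(0,min(460,u-50));y0=max(0,min(320,v-50));print(x0,y0)
A=cv2.resize(im[y0:y0+100,x0:x0+100],(500,500),interpolation=cv2.INTER_CUBIC)
B=np.zeros((500,300,3),np.uint8);s=cv2.resize(im,(300,225));B[:225]=s
cv2.imwrite("pics/c4.png",np.hstack([A,B]))
```

```text
{'time': 7.4, 'tool_pos': array([ 0.53979204, -0.30553967,  0.21275616]), 'tool_rot': array([-3.14086528e+00, -1.61751412e-03,  1.85128915e+00]), 'qpos': array([-6.38750881e-01,  5.43554298e-01,  1.29170597e+00,  4.16832067e-04,
        1.30805966e+00, -9.19352905e-01]), 'contact_force': array([-0.20374258, -0.11710883, -2.42858639]), 'torque': array([-0.0810403 ,  0.04997897, -0.0247885 ])}
[344.8580692   44.52414647]
294 0
```

View pics/c4.png

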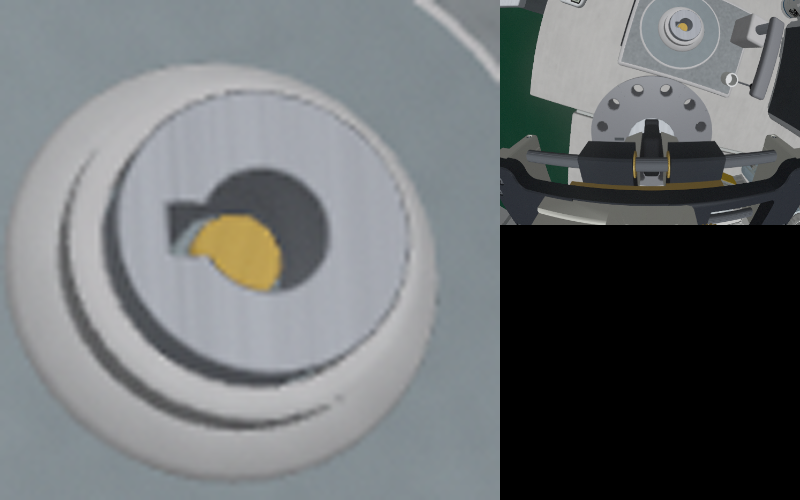

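The hub face spans crop x 117–410 and y 90–375, so its centre is about (264,231). The keyway points left, with its end at about (167,229).

Run:
```python
from h import *
import pickle
c=pickle.load(open("w2.pkl","rb"))
P=lambda u,v,z=.082:at("wrist",294-.4+u/5,-.4+v/5,z,c)
e=[P(117,225),P(410,240),P(255,90),P(272,375)];print(e,(e[0]+e[1])/2,(e[2]+e[3])/2)
b=[P(202,230),P(329,232),P(262,169),P(267,291)];print((b[0]+b[1])/2,(b[2]+b[3])/2)
h=P(264.5,231)
k=[P(167,203),P(167,257)];m=(k[0]+k[1])/2;print(h,k,m,np.linalg.norm(m-h),np.linalg.norm(k[0]-k[1]));v=m-h;print("key ang",np.arctan2(v[1],v[0]),"perp",np.arctan2(*(k[0]-k[1])[::-1])+np.pi/2)
s=at("scene",230+273/2.5,160+88/2.5,.082);print("scene hub",s)
print(readout.observe()["tool_pos"])
```

```text
[array([ 0.5291, -0.1676]), array([ 0.5766, -0.1533]), array([ 0.5444, -0.1369]), array([ 0.5607, -0.1841])] [ 0.55285 -0.16045] [ 0.55255 -0.1605 ]
[ 0.55285 -0.16045] [ 0.5526  -0.16035]
[ 0.5526 -0.1606] [array([ 0.5359, -0.1613]), array([ 0.5384, -0.1703])] [ 0.53715 -0.1658 ] 0.016301610349900988 0.009340770846134695
key ang -2.816932311091182 perp 3.4125395039282083
scene hub [ 0.5439 -0.1517]
[ 0.53993983 -0.30547442  0.21310324]
```

>>> jog_arm:
  plan:
    - [0.08,0.3,0,0.01,-1]
    - [0.16,0.65,0,0.02,-1]
    - [0.16,1,0,0.02,-1]

```text
time: 7.75
tool_pos: [0.5533, -0.2248, 0.2135]
tool_rot: [3.141, -0.0, 1.883]
contact_force: [0.7, -0.9, -2.5]
opening: 0.0139
grip_force: 25.0
```

>>> jog_arm:
  plan:
    - [0,0.3,0,0,-1]
    - [0,0.6,0,0,-1]
    - [0,0.83,0,0,-1]
    - [0,0.83,0,0,-1]
    - [0,0.83,0,0,-1]
    - [0,0.83,0,0,-1]

```text
time: 8.35
tool_pos: [0.5529, -0.1608, 0.2136]
tool_rot: [3.141, 0.001, 1.882]
contact_force: [-1.1, 1.0, -2.9]
opening: 0.014
grip_force: 25.0
```

>>> jog_arm:
  plan:
    - [0,0,-0.2,0,-1]
    - [0,0,-0.35,0,-1]
    - [0,0,-0.45,0,-1]
    - [0,0,-0.5,0,-1]
    - [0,0,-0.5,0,-1]
    - [0,0,-0.5,0,-1]

```text
time: 8.95
tool_pos: [0.553, -0.1603, 0.1739]
tool_rot: [3.141, 0.0, 1.882]
contact_force: [-0.8, -0.2, -3.6]
opening: 0.0139
grip_force: 25.0
```

>>> jog_arm:
  plan:
    - [0,0,-0.06,0,-1]
    - [0,0,-0.12,0,-1]
    - [0,0,-0.18,0,-1]
    - [0,0,-0.22,0,-1]
    - [0,0,-0.22,0,-1]

```text
time: 9.45
tool_pos: [0.5525, -0.16, 0.1553]
tool_rot: [-3.141, -0.001, 1.882]
contact_force: [-0.1, -1.6, -2.3]
opening: 0.0136
grip_force: 25.0
```

>>> jog_arm:
  plan:
    - [0,0,-0.03,0,-1]
    - [0,0,-0.06,0,-1]
    - [0,0,-0.09,0,-1]
    - [0,0,-0.12,0,-1]
    - [0,0,-0.12,0,-1]

```text
time: 9.95
tool_pos: [0.5526, -0.1601, 0.1459]
tool_rot: [-3.141, -0.0, 1.882]
contact_force: [-0.0, 0.6, -2.3]
opening: 0.0141
grip_force: 25.0
```

>>> jog_arm:
  plan:
    - [0,0,-0.02,0,-1]
    - [0,0,-0.04,0,-1]
    - [0,0,-0.06,0,-1]
    - [0,0,-0.06,0,-1]

```text
time: 10.35
tool_pos: [0.5526, -0.1601, 0.1413]
tool_rot: [-3.141, -0.0, 1.882]
contact_force: [0.2, -0.6, -2.7]
opening: 0.014
grip_force: 25.0
```

>>> jog_arm:
  plan:
    - [0,0,-0.02,0,-1]
    - [0,0,-0.04,0,-1]
    - [0,0,-0.06,0,-1]
    - [0,0,-0.06,0,-1]

```text
time: 10.75
tool_pos: [0.5526, -0.1601, 0.1364]
tool_rot: [-3.141, -0.0, 1.882]
contact_force: [-0.9, 0.6, -2.4]
opening: 0.014
grip_force: 25.0
```

The key went straight into the keyway: the tip is about 26 mm down with no reaction force. I raise the squeeze and press against the spring.

>>> jog_arm:
  plan:
    - [0,0,-0.03,0,-1]
    - [0,0,-0.06,0,-1]
    - [0,0,-0.09,0,-1]
    - [0,0,-0.12,0,-1]
    - [0,0,-0.12,0,-1]
  squeeze: 50

```text
time: 11.25
tool_pos: [0.5531, -0.1603, 0.1275]
tool_rot: [3.141, 0.001, 1.882]
contact_force: [-1.4, -0.1, 5.4]
opening: 0.0135
grip_force: 50.0
```

>>> jog_arm:
  plan:
    - [0,0,-0.02,0,-1]
    - [0,0,-0.04,0,-1]
    - [0,0,-0.06,0,-1]
    - [0,0,-0.06,0,-1]

```text
time: 11.65
tool_pos: [0.5531, -0.1603, 0.123]
tool_rot: [3.141, 0.001, 1.882]
contact_force: [-1.4, 0.8, 6.5]
opening: 0.0134
grip_force: 50.0
```

>>> jog_arm:
  plan:
    - [0,0,-0.01,0,-1]
    - [0,0,-0.02,0,-1]
    - [0,0,-0.03,0,-1]
    - [0,0,-0.03,0,-1]

```text
time: 12.05
tool_pos: [0.5531, -0.1603, 0.1208]
tool_rot: [3.14, 0.001, 1.882]
contact_force: [-2.0, 1.1, 7.9]
opening: 0.0139
grip_force: 50.0
```

>>> jog_arm:
  plan:
    - [0,0,-0.01,0,-1]
    - [0,0,-0.02,0,-1]
    - [0,0,-0.02,0,-1]

```text
time: 12.35
tool_pos: [0.5531, -0.1603, 0.1205]
tool_rot: [3.14, 0.002, 1.882]
contact_force: [-5.5, 2.4, 17.2]
opening: 0.0135
grip_force: 50.0
```

>>> jog_arm:
  plan:
    - [0,0,-0.01,0,-1]
    - [0,0,-0.01,0,-1]
    - [0,0,-0.01,0,-1]
    - [0,0,-0.01,0,-1]

```text
time: 12.75
tool_pos: [0.5531, -0.1603, 0.1204]
tool_rot: [3.14, 0.002, 1.882]
contact_force: [-6.9, 1.6, 21.6]
opening: 0.0139
grip_force: 50.0
```

Run:
```python
from h import *
o=readout.observe();print({k:o[k] for k in("time","tool_pos","tool_rot","contact_force","torque","grip_force")})
a=cams.read_camera("scene");b=cams.read_camera("side")
A=cv2.resize(b[200:380,220:400],(400,400),interpolation=cv2.INTER_CUBIC)
B=cv2.resize(a[120:280,260:420],(400,400),interpolation=cv2.INTER_CUBIC)
cv2.imwrite("pics/c5.png",np.hstack([A,B]))
```

```text
{'time': 12.75, 'tool_pos': array([ 0.55313226, -0.16031906,  0.120426  ]), 'tool_rot': array([3.13968353e+00, 1.83141049e-03, 1.88231449e+00]), 'contact_force': array([-6.93187934,  1.55593989, 21.62782686]), 'torque': array([0.37251191, 1.44059407, 0.03594272]), 'grip_force': 49.96542692184448}
```

View pics/c5.png

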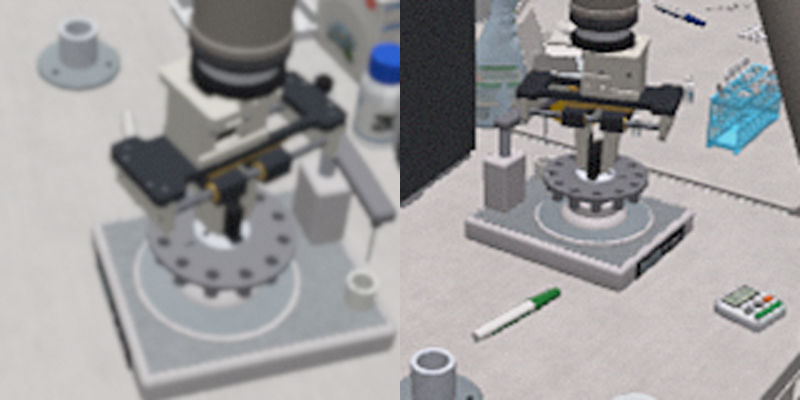

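The carousel sits level on the hub. The stop is at the expected depth (TCP 0.1204 m) with about 22 N of upward force, and the bystanders are untouched.

```bash
python3 -c "
from h import *
print(ticket.hand_in())"
```

```text
the job is handed in; nothing more can be done
None
```

The carousel is home in the sampler hub, still gripped at 50 N and pressed down with about 22 N, and the job is handed in at about 12.9 s; hand-in returned no verdict.

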